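Set out spacer sleeves in order of height

ROBOT

A 6-joint arm with a two-finger parallel gripper is mounted at the origin on a cart in front of the work surface, level with it; the furniture and walls round the work are solid. World frame = base frame: x ahead of the robot, y to its left, z up, the work surface at z = 0. Lengths are in m, angles in rad, forces in N, time in s.
With the tool pointing down it reaches from about 0.35 to 0.775 m from the base axis. Payload 5.5 kg.
Tool frame: the origin (TCP) lies between the finger pads; the fingertips stand 19 mm ahead of it and the grasp point (between the pads) is the TCP (env.tcp_to_tips is the distance from the TCP to the fingertips, in m); z points along the fingers, y is the direction in which the jaws open and shut (so a half turn about z gives the same grasp; the last joint's range is limited). The gripper opens to 85 mm and grips with 20 to 120 N. Pads are 22 mm wide; open, the fingers measure 114 mm over their backs; the gripper's body (76 mm by 85 mm) begins 54 mm behind the grasp point. The pads swing forward as they close: fully open they stand 13 mm farther back than shut.
Start: joints at [-1.279, 0.313, 0.046, 1.304, 0, 1.431], TCP at [0.241, -0.522, 0.25] pointing down, gripper open.
Joint ranges: [-2.76, 2.76], [-0.86, 1.69], [-1.03, 1.26], [-2.2, 2.34], [-1.47, 1.5], [-3.14, 3.14]. Speed limits (rad/s): [2.57, 2.57, 3.14, 3.14, 3.14, 3.14].

INTERFACE

Orientations are given as a unit quaternion [w, x, y, z].
In Python, from workcell import env, eyes, job gives the robot as it stands. The module is installed in compiled form; this text tells all that it offers.
- The arm moves only by the tool move_arm, never from a script. Its argument "commands" is a list of rows, each a list of 3 entries, a list of its own where there are three numbers: the shift along the world's x, y, z as a fraction of full scale, then the turn, a rotation vector about the world's x, y, z as a fraction of full scale, then the gripper command: -1 is shut, 1 is fully open, values between are in proportion. In form: [[[x, y, z], [wx, wy, wz], gripper], ...]. A call has 1 to 5 rows; each row shifts and turns the commanded pose from where the row before left it; what a row does not reach is not made up. Full scale, the value 1, is 0.04 m for a shift and 8 degrees for a turn. A row lasts 1/10 s, in which the tool goes at most 50 mm and 8.59 degrees, less where a joint would pass 70% of its speed; a pose out of reach is approached as far as the arm can. A call with a number of a shift or a turn outside -1 to 1 is refused whole. A call with a gripper value outside its range is refused whole. The fingers move at their own pace and stop on an object; "newtons" is the grip in N (left out, the last holds). Time passes only in rows, so rows that do not move let the fingers close. It gives the time, the measured TCP pose, the force and the opening at its end, in the units of the state.
- env.get_state(): the state, without advancing time (a new reading comes with each control period).
- eyes.read_camera(name): name is "side" or "top"; returns a dict with "frame" (480x640x3 uint8, red, green, blue), "mtx" (3x3 intrinsics, pixels), "k1" (the pictures are not rectified: a ray, as slopes to the right and down, at radius r is drawn at 1 + k1 r^2 times it, then the intrinsics apply), "camera_from_world" (4x4, takes a point from world to camera coordinates). Camera axes: x right, y down, z forward; pixel columns grow to the right and rows downward; lengths in m; the calibration is good to about 2 mm. A picture is of the moment at which its call begins. There is no depth.
- job.hand_in(): hands the job in, once; it reports no verdict.
The state is a dict: "clock": time; "joint_pos": joint angles; "qvel": joint speeds; "tau": joint torques, N m; "tcp_pos": TCP position; "orientation": TCP orientation; "wrist_force": force on the tool from outside, world axes, zero at the start; "ft_torque": the same for the moment, N m; "finger_gap": finger opening in m.
Only numpy, scipy, OpenCV 4.12 (cv2) and the standard library are available. Lean on these libraries where they do the work, as an engineer would, in place of code of your own. Each camera call takes 0.05 s, during which the arm holds its last target.

TASK

Stand the four brass spacer sleeves upright on the four white pads of the grey strip in order of height, one centred on each pad, with the shortest on the pad next to the red post and the tallest at the far end of the row. Leave the yellow tape measure where it is.

Things in the scene. Friction and masses are not known exactly. Their poses are not given: they have to be found in the camera images.
- sleeve_1_center (a point): centre, half-way up and on the axis, of the shortest and thinnest of four loose brass spacer sleeves (plain tubes standing on end, open bore, 6 mm wall): 28 mm high, 24 mm outer diameter; z axis along the sleeve, up when it stands
- sleeve_2_center (a point): centre, half-way up and on the axis, of the second shortest of four loose brass spacer sleeves (plain tubes standing on end, open bore, 6 mm wall): 40 mm high, 30 mm outer diameter; z axis along the sleeve, up when it stands
- sleeve_3_center (a point): centre, half-way up and on the axis, of the second tallest of four loose brass spacer sleeves (plain tubes standing on end, open bore, 6 mm wall): 52 mm high, 36 mm outer diameter; z axis along the sleeve, up when it stands
- sleeve_4_center (a point): centre, half-way up and on the axis, of the tallest and widest of four loose brass spacer sleeves (plain tubes standing on end, open bore, 6 mm wall): 64 mm high, 42 mm outer diameter; z axis along the sleeve, up when it stands
- pad_1: round white pad with a thin grey ring, 56 mm across, 3 mm thick, fixed on the grey strip (strip 85 x 385 mm, 2 mm thick, lying on the bench); origin: centre of the pad's underside, so its top is 3 mm above the origin. The four pads form a slightly uneven row about 75 mm apart, pad_1 to pad_4 along the strip in this order; either pad_1 or pad_4 is the one beside the red post
- pad_2: round white pad with a thin grey ring, 56 mm across, 3 mm thick, fixed on the grey strip (strip 85 x 385 mm, 2 mm thick, lying on the bench); origin: centre of the pad's underside, so its top is 3 mm above the origin. The four pads form a slightly uneven row about 75 mm apart, pad_1 to pad_4 along the strip in this order; either pad_1 or pad_4 is the one beside the red post
- pad_3: round white pad with a thin grey ring, 56 mm across, 3 mm thick, fixed on the grey strip (strip 85 x 385 mm, 2 mm thick, lying on the bench); origin: centre of the pad's underside, so its top is 3 mm above the origin. The four pads form a slightly uneven row about 75 mm apart, pad_1 to pad_4 along the strip in this order; either pad_1 or pad_4 is the one beside the red post
- pad_4: round white pad with a thin grey ring, 56 mm across, 3 mm thick, fixed on the grey strip (strip 85 x 385 mm, 2 mm thick, lying on the bench); origin: centre of the pad's underside, so its top is 3 mm above the origin. The four pads form a slightly uneven row about 75 mm apart, pad_1 to pad_4 along the strip in this order; either pad_1 or pad_4 is the one beside the red post
- red_post: small fixed red post, 30 mm high, 28 mm across its foot, on the strip at one end of the row, about 65 mm from the nearest pad's centre and 140 mm from the next; it marks the end where the shortest sleeve belongs (a black post of the same form stands at the other end). Origin: centre of its underside
- tape_measure_center (a point): middle, 16 mm above the bench, of a loose yellow tape measure 64 x 69 x 32 mm, that lies in one of the places where the sleeves may stand; to be left alone
Things that resemble listed ones, but are neither listed nor needed, are in the scene too. What is shaped like the part that bears sleeve_3_center but purple is not meant.

How it is judged:
At the end, for the whole second after the job is handed in: Counting the pads from the red post, the sleeves stand in rising order of height, each with its axis within 12 mm of its pad's centre, its foot on the pad (height within 4 mm), upright within 0.1 rad (either end up), slower than 20 mm/s (((horizontal distance between red_post and pad_1 below 0.1 m and horizontal distance between sleeve_1_center and pad_1 below 0.012 m and z of sleeve_1_center in the frame of pad_1 between 0.013 and 0.021 m and horizontal distance between sleeve_2_center and pad_2 below 0.012 m and z of sleeve_2_center in the frame of pad_2 between 0.019 and 0.027 m and horizontal distance between sleeve_3_center and pad_3 below 0.012 m and z of sleeve_3_center in the frame of pad_3 between 0.025 and 0.033 m and horizontal distance between sleeve_4_center and pad_4 below 0.012 m and z of sleeve_4_center in the frame of pad_4 between 0.031 and 0.039 m) or (horizontal distance between red_post and pad_4 below 0.1 m and horizontal distance between sleeve_1_center and pad_4 below 0.012 m and z of sleeve_1_center in the frame of pad_4 between 0.013 and 0.021 m and horizontal distance between sleeve_2_center and pad_3 below 0.012 m and z of sleeve_2_center in the frame of pad_3 between 0.019 and 0.027 m and horizontal distance between sleeve_3_center and pad_2 below 0.012 m and z of sleeve_3_center in the frame of pad_2 between 0.025 and 0.033 m and horizontal distance between sleeve_4_center and pad_1 below 0.012 m and z of sleeve_4_center in the frame of pad_1 between 0.031 and 0.039 m)) and angle between the z axis of each of sleeve_1_center, sleeve_2_center, sleeve_3_center, sleeve_4_center and the z axis of pad_1, either way round below 0.1 rad and linear speed of each of sleeve_1, sleeve_2, sleeve_3, sleeve_4 below 0.02 m/s); the robot touches nothing.
It fails at once if the tape measure is shifted by more than 20 mm (distance of tape_measure_center from where it was at the start of the episode above 0.02 m).
It also fails if it takes over 96 s, if anything falls off the work surface, if the arm or the gripper's body presses on something with over 40 N, if the wrist force passes 120 N, or if a joint passes its speed limit or range.

## Working session

There is one attempt and no reset: what is moved stays moved. The work goes in short steps, Python scripts to look and compute and a tool call to move; the robot and the scene stay as the last step left them, time stands still between calls to the robot, and variables do not carry over. Pictures are saved under pics/ and viewed, and the job is handed in when it is done.

Besides the shell and the picture viewer there is one more tool, called after "Emit:" as name(argument=value, ...) on one line, values as JSON. move_arm: Moves the arm, as the interface text tells. Its arguments: {"type":"object","properties":{"commands":{"type":"array","items":{"type":"array"}},"newtons":{"type":"number"}},"required":["commands"]}

```bash
mkdir -p pics; cat > h.py <<'E'
import numpy as np, cv2
from workcell import env, eyes, job
def snap(n,tag):
    d=eyes.read_camera(n); cv2.imwrite(f'pics/{tag}.png',d['frame'][:,:,::-1]); np.save(f'pics/{tag}.npy',d,allow_pickle=True); return d
def load(tag): return np.load(f'pics/{tag}.npy',allow_pickle=True).item()
def ray(d,u,v):
    K=np.array(d['mtx']); x=(u-K[0,2])/K[0,0]; y=(v-K[1,2])/K[1,1]
    a,b=x,y
    for _ in range(20):
        s=1+d['k1']*(a*a+b*b); a,b=x/s,y/s
    T=np.array(d['camera_from_world']); R=T[:3,:3]; return -R.T@T[:3,3], R.T@np.array([a,b,1])
def at(d,u,v,z):
    o,r=ray(d,u,v); return o+r*(z-o[2])/r[2]
def proj(d,p):
    T=np.array(d['camera_from_world']); c=T[:3,:3]@np.array(p)+T[:3,3]; a,b=c[:2]/c[2]; s=1+d['k1']*(a*a+b*b); K=np.array(d['mtx'])
    return K[0,0]*a*s+K[0,2],K[1,1]*b*s+K[1,2]
E
python3 - <<'E'
from h import *
for n in('top','side'):
    d=snap(n,n+'0'); print(n,d['mtx'],d['k1'],ray(d,320,240))
print(env.get_state())
E
```

```text
top [[622.1210697    0.         324.15458472]
 [  0.         622.1210697  237.05056674]
 [  0.           0.           1.        ]] 0.03832883629456542 (array([ 0.41702489, -0.06352886,  1.51770308]), array([ 0.04889831,  0.00363027, -0.99883074]))
side [[538.83092532   0.         328.79964211]
 [  0.         538.83092532 246.44542684]
 [  0.           0.           1.        ]] -0.15376747352029055 (array([ 0.31943916, -0.983415  ,  0.69099498]), array([ 0.1480879 ,  0.82345543, -0.54808847]))
{'clock': 0.1, 'joint_pos': array([-1.27859676e+00,  3.13996153e-01,  4.50836876e-02,  1.30362078e+00,
       -2.67063315e-06,  1.43115255e+00]), 'qvel': array([ 0.00141603, -0.00055255,  0.00282928,  0.00073302, -0.0018214 ,
        0.00111634]), 'tau': array([ 2.26897224e-03, -4.81725097e+01,  2.99244958e+01,  1.26674978e-02,
       -1.42610143e-04,  1.54701542e-06]), 'tcp_pos': array([ 0.24050458, -0.52180573,  0.24945408]), 'orientation': array([-8.65831983e-04,  9.76778975e-01,  2.14247705e-01, -6.75114381e-05]), 'wrist_force': array([-0.55436289, -0.1261114 ,  0.80967273]), 'ft_torque': array([ 0.03467495, -0.02183452, -0.00446925]), 'finger_gap': 0.08545085957848278}
```

View pics/top0.png

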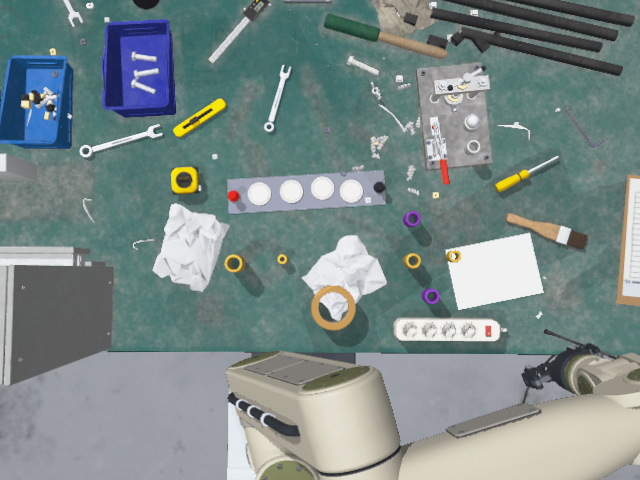

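View pics/side0.png

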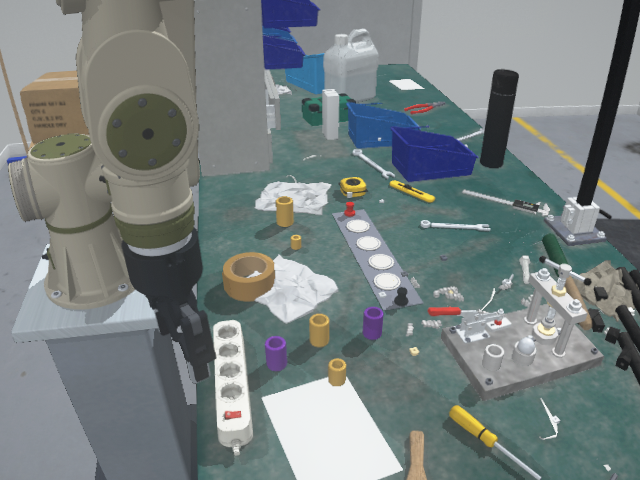

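The top picture has x up and y to the left. The brass tubes are at (233,263), (282,259), (413,261) and (454,256). These could be mistaken for them:
- Purple tubes at (412,218) and (431,296).
- Cardboard roll at (333,307).
- Yellow tape measure at (184,180), to be left alone.

The pads run from (259,194) to (351,191), with the red post at (233,196) on the left. Next I'll take a close crop and measure.

```bash
cat > m.py <<'E'
from h import *
def blobs(d,kind,amin=25):
    f=d['frame']; hsv=cv2.cvtColor(f,cv2.COLOR_RGB2HSV)
    if kind=='brass': m=cv2.inRange(hsv,(14,110,60),(28,255,255))
    if kind=='white': m=cv2.inRange(hsv,(0,0,215),(180,40,255))
    if kind=='red': m=cv2.inRange(hsv,(0,150,60),(6,255,255))|cv2.inRange(hsv,(174,150,60),(180,255,255))
    n,l,s,c=cv2.connectedComponentsWithStats(m)
    return [(c[i],s[i]) for i in range(1,n) if s[i][4]>=amin]
E
python3 - <<'E'
from m import *
for t in('top0','side0'):
    d=load(t)
    for k in('brass','red','white'):
        for c,s in blobs(d,k):
            if k=='white' and not( (100<s[4]<700) and 0.5<s[2]/s[3]<2): continue
            print(t,k,c.round(1),s,at(d,*c,.005).round(3))
f=load('top0')['frame'][:,:,::-1]
a=cv2.resize(f[170:310,215:475],None,fx=3,fy=3,interpolation=cv2.INTER_CUBIC)
cv2.imwrite('pics/c1.png',a)
f=load('side0')['frame'][:,:,::-1]
a=cv2.resize(f[180:400,220:420],None,fx=2.7,fy=2.7,interpolation=cv2.INTER_CUBIC)
cv2.imwrite('pics/c2.png',a)
E
```

```text
top0 brass [199.5 117.4] [173  98  53  39 592] [0.79  0.24  0.005]
top0 brass [184.7 180.2] [171 167  28  27 495] [0.634 0.273 0.005]
top0 brass [510.9 180.6] [495 170  34  22 320] [ 0.64  -0.523  0.005]
top0 brass [453.3 255.9] [446 250  15  12 113] [ 0.455 -0.382  0.005]
top0 brass [412.  260.5] [404 253  17  16 170] [ 0.443 -0.282  0.005]
top0 brass [234.3 263.2] [225 255  20  17 211] [0.433 0.15  0.005]
top0 brass [282.  258.7] [277 254  11  10  71] [0.445 0.034 0.005]
top0 brass [332.8 307.8] [311 286  45  44 718] [ 0.327 -0.09   0.005]
top0 red [444.2 171.3] [440 160   9  24 143] [ 0.662 -0.36   0.005]
top0 red [233.  195.6] [228 191  11  10  90] [0.598 0.155 0.005]
top0 white [71.5 12.1] [ 64   0  18  26 137] [1.046 0.556 0.005]
top0 white [228.   39.8] [209  18  40  44 201] [0.983 0.173 0.005]
top0 white [475.2  80.7] [463  69  26  22 278] [ 0.887 -0.436  0.005]
top0 white [447.6  84.8] [435  78  28  16 257] [ 0.876 -0.369  0.005]
top0 white [322.  187.6] [311 177  23  23 409] [ 0.619 -0.062  0.005]
top0 white [290.8 190.9] [280 180  23  23 410] [0.611 0.014 0.005]
top0 white
[... 1501 characters left out ...]
0.005]
side0 red [349.6 209. ] [345 202  10  14  94] [0.605 0.176 0.005]
side0 red [443.8 311. ] [428 308  32   8 211] [ 0.698 -0.246  0.005]
side0 white [361.5  47.1] [353  42  21  11 102] [1.058 1.862 0.005]
side0 white [357.4 225.2] [347 220  22  12 195] [0.606 0.095 0.005]
side0 white [368.1 242.5] [357 237  24  13 223] [0.612 0.017 0.005]
side0 white [380.9 260.8] [369 254  25  15 256] [ 0.622 -0.059  0.005]
side0 white [ 39.6 272. ] [ 29 258  19  31 261] [-0.131  0.033  0.005]
side0 white [386.5 280.4] [374 273  26  16 305] [ 0.614 -0.13   0.005]
side0 white [560.7 296.2] [532 273  54  44 437] [ 0.958 -0.251  0.005]
side0 white [546.  331.6] [534 323  27  16 166] [ 0.871 -0.342  0.005]
```

View pics/c1.png

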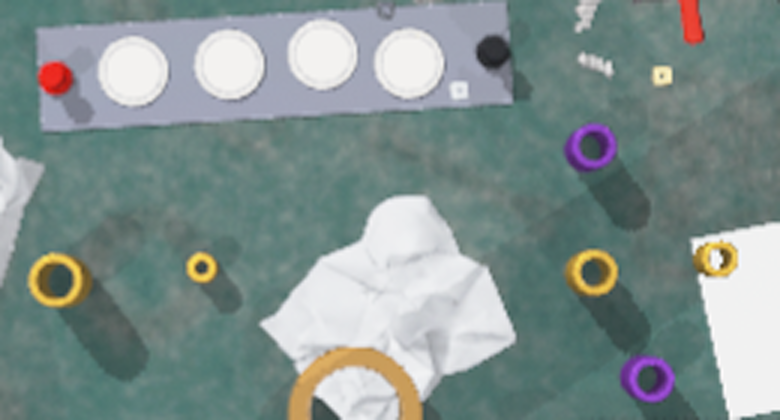

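View pics/c2.png

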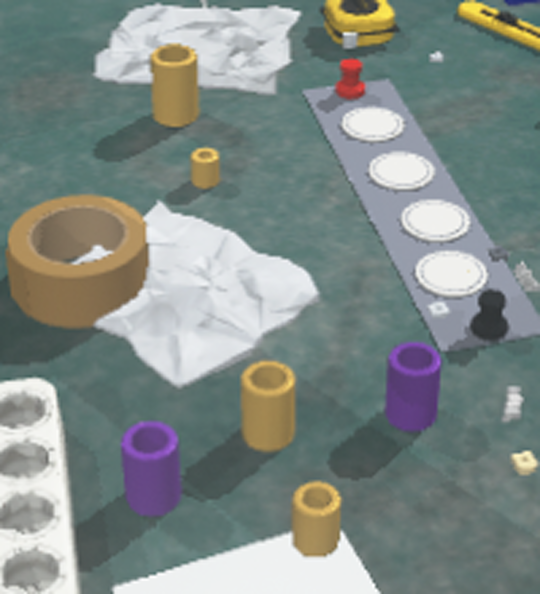

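```bash
cat >> m.py <<'E'
def mask(d,lo=(12,80,30),hi=(30,255,255)): return cv2.inRange(cv2.cvtColor(d['frame'],cv2.COLOR_RGB2HSV),lo,hi)
H={1:.028,2:.040,3:.052,4:.064}
E
python3 - <<'E'
from m import *
T=load('top0');S=load('side0')
tp={1:(282,258.7),2:(454,256),3:(412.5,260.5),4:(233.5,263)}
sp={1:(295.8,241.6),2:(336.6,371.4),3:(319,329.7),4:(284.3,211.2)}
def box(d,p):
    m=mask(d);n,l,s,c=cv2.connectedComponentsWithStats(m)
    i=min((i for i in range(1,n) if s[i][4]>25),key=lambda i:np.hypot(*(c[i]-p))); pts=np.argwhere(l==i)[:,::-1].astype(np.float32)
    e=cv2.minEnclosingCircle(pts); x,y,w,h,a=s[i]; return x+(w-1)/2,y+(h-1)/2,w,h,e
for k in H:
    z=H[k]; 
    x,y,w,h,e=box(T,tp[k]); print(k,'top bbox',x,y,w,h,'circ@top',at(T,*e[0],z).round(4),'r',round(e[1]*1.518/622-z/622,4),'mid',at(T,x,y,z/2).round(4), 'top', at(T,x,y,z).round(4))
    x,y,w,h,e=box(S,sp[k]); o,r=ray(S,x,y);print('  side',x,y,w,h,at(S,x,y,z/2).round(4), 'pred top', np.round(proj(S,(*at(T,*e[0],z)[:2],z)),1))
    P=at(S,x,y,z/2); R,_=ray(S,0,0),0; dist=np.linalg.norm(P-R[0]); print('  width mm',w*dist/538.8*1000)
E
```

```text
1 top bbox 282.0 258.5 11 10 circ@top [0.4442 0.0326 0.028 ] r 0.0127 mid [0.4452 0.0333 0.014 ] top [0.4449 0.0324 0.028 ]
  side 295.5 242.0 10 15 [0.4459 0.0356 0.014 ] pred top [315.  243.5]
  width mm 22.82725182040169
2 top bbox 453.0 255.5 15 12 circ@top [ 0.4551 -0.374   0.04  ] r 0.0181 mid [ 0.4557 -0.3782  0.02  ] top [ 0.4551 -0.374   0.04  ]
  side 336.5 371.5 18 28 [ 0.4564 -0.3744  0.02  ] pred top [173.1 281.1]
  width mm 30.61627178862051
3 top bbox 411.5 260.5 18 16 circ@top [ 0.4422 -0.2744  0.052 ] r 0.0211 mid [ 0.4427 -0.2777  0.026 ] top [ 0.4422 -0.274   0.052 ]
  side 318.5 330.0 20 33 [ 0.4437 -0.2751  0.026 ] pred top [220.8 258.9]
  width mm 36.358545778177984
4 top bbox 234.5 263.0 22 19 circ@top [0.4317 0.1406 0.064 ] r 0.0258 mid [0.4332 0.1451 0.032 ] top [0.4329 0.1406 0.064 ]
  side 284.5 211.0 18 31 [0.4355 0.1489 0.032 ] pred top [343.7 220.7]
  width mm 43.93929515746702
```

Every measured width (23, 31, 36 and 44 mm) agrees with the sizes given. Red post to first pad is 65 mm, so the mapping is:

| Sleeve | From (x, y) | To pad (x, y) |
|---|---|---|
| 1 | (.445, .0335) | (.605, .0925) |
| 2 | (.456, -.377) | (.6115, .0155) |
| 3 | (.443, -.277) | (.6205, -.0605) |
| 4 | (.434, .146) | (.6135, -.131) |

I'll turn the jaws to lie along x and start with sleeve 2.

Emit:
move_arm(commands=[[[0.6,0.4,-0.1],[0,0,0.9],1],[[0.6,0.4,-0.3],[0,0,0.9],1],[[0.6,0.4,-0.3],[0,0,0.9],1],[[0.6,0.4,-0.3],[0,0,0.9],1],[[0.6,0.4,-0.3],[0,0,0.9],1]], newtons=40)

```text
clock: 0.6
tcp_pos: [0.3613, -0.4413, 0.1974]
orientation: [-0.0, 0.862, 0.508, 0.0]
wrist_force: [1.1, 0.2, 0.6]
finger_gap: 0.0856
```

Emit:
move_arm(commands=[[[0.6,0.4,-0.3],[0,0,0.9],1],[[0.6,0.4,-0.3],[0,0,0.9],1],[[0.6,0.4,-0.3],[0,0,0.9],1],[[0.6,0.4,-0.3],[0,0,0.96],1],[[0,0,0],[0,0,0],1]])

```text
clock: 1.1
tcp_pos: [0.458, -0.3752, 0.1479]
orientation: [-0.002, 0.705, 0.709, 0.001]
wrist_force: [-1.2, -0.3, -0.2]
finger_gap: 0.0854
```

```bash
cat > st.py <<'E'
from h import *
from scipy.spatial.transform import Rotation as Ro
import sys
s=env.get_state(); q=s['orientation']; R=Ro.from_quat(q[[1,2,3,0]]).as_matrix()
print(s['clock'],'tcp',s['tcp_pos'].round(4),'gap',round(s['finger_gap'],4),'F',s['wrist_force'].round(1),'y',R[:,1].round(3),'z',R[:,2].round(3),'tips',env.tcp_to_tips)
if len(sys.argv)>3: print('units',((np.array(list(map(float,sys.argv[1:4])))-s['tcp_pos'])/.04).round(3))
E
python3 st.py .456 -.377 .028
```

```text
1.1 tcp [ 0.458  -0.3752  0.1479] gap 0.0854 F [-1.2 -0.3 -0.2] y [ 1.     0.006 -0.002] z [-0.002  0.004 -1.   ] tips 0.019
units [-0.05  -0.045 -2.997]
```

Emit:
move_arm(commands=[[[-0.05,-0.05,-0.8],[0,0,0],1],[[0,0,-0.8],[0,0,0],1],[[0,0,-0.8],[0,0,0],1],[[0,0,-0.55],[0,0,0],1],[[0,0,0],[0,0,0],1]])

```text
clock: 1.6
tcp_pos: [0.452, -0.3785, 0.0289]
orientation: [-0.004, 0.708, 0.707, 0.0]
wrist_force: [-0.8, -0.3, 0.0]
finger_gap: 0.0854
```

```bash
python3 st.py .456 -.377 .028; python3 - <<'E'
from h import *
d=snap('side','s1'); f=d['frame'][:,:,::-1]; u,v=map(int,proj(d,(.456,-.377,.03)))
cv2.imwrite('pics/s1c.png',cv2.resize(f[v-90:v+60,u-100:u+100],None,fx=4,fy=4)[:600])
E
```

```text
1.6 tcp [ 0.452  -0.3785  0.0289] gap 0.0854 F [-0.8 -0.3  0. ] y [ 1.    -0.002 -0.005] z [-0.005  0.005 -1.   ] tips 0.019
units [ 0.1    0.036 -0.022]
```

View pics/s1c.png

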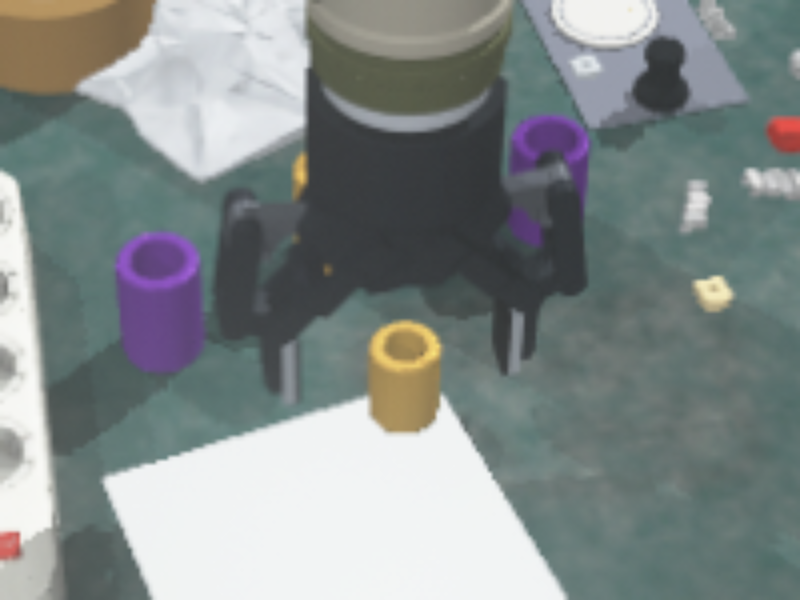

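The jaws straddle sleeve 2: tips at (288,400) and (515,370) in the crop, tube axis at (405,380). The clearance is fine, so I'll close.

Emit:
move_arm(commands=[[[0.1,0.03,0],[0,0,0],0],[[0,0,0],[0,0,0],-1],[[0,0,0],[0,0,0],-1],[[0,0,0],[0,0,0],-1],[[0,0,0],[0,0,0],-1]])

```text
clock: 2.15
tcp_pos: [0.4589, -0.3796, 0.0336]
orientation: [0.001, 0.707, 0.707, -0.0]
wrist_force: [-1.5, 0.3, 6.9]
finger_gap: 0.0257
```

Emit:
move_arm(commands=[[[0,0,0],[0,0,0],-1],[[0,0,0],[0,0,0],-1],[[0,0,0],[0,0,0],-1],[[0,0,0],[0,0,0],-1]])

```text
clock: 2.55
tcp_pos: [0.4589, -0.3796, 0.0336]
orientation: [0.001, 0.707, 0.707, -0.0]
wrist_force: [-2.4, -0.2, 6.5]
finger_gap: 0.0255
```

```bash
python3 st.py .6115 .0155 .15
```

```text
2.55 tcp [ 0.4589 -0.3796  0.0336] gap 0.0255 F [-2.4 -0.2  6.5] y [1.    0.    0.001] z [ 0.001 -0.001 -1.   ] tips 0.019
units [3.814 9.878 2.91 ]
```

The gap is 25.5 mm where 30 mm was due, and there is an upward force. I'll look before lifting.

```bash
python3 - <<'E'
from h import *
d=snap('side','s2'); f=d['frame'][:,:,::-1]; u,v=map(int,proj(d,(.456,-.377,.03)))
cv2.imwrite('pics/s2c.png',cv2.resize(f[v-60:v+40,u-65:u+65],None,fx=6,fy=6,interpolation=cv2.INTER_CUBIC)[:600])
E
```

```text
(no output)
```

View pics/s2c.png

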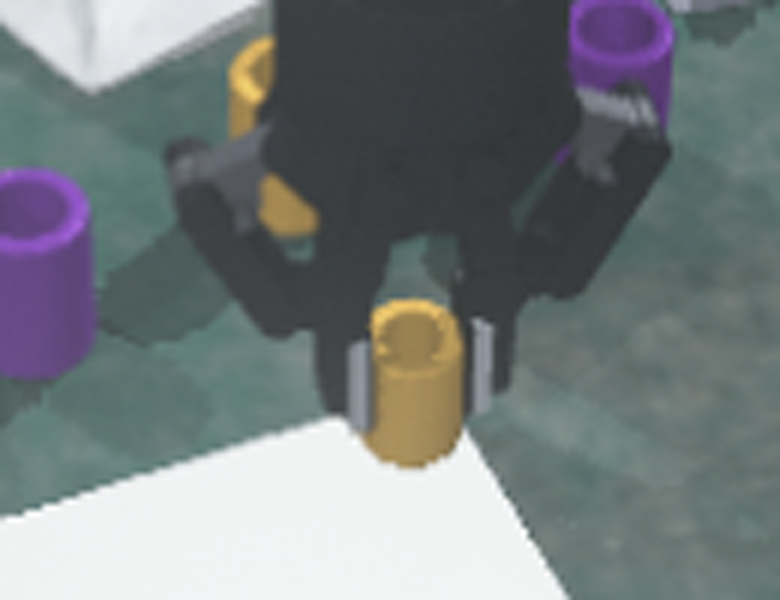

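Emit:
move_arm(commands=[[[0,0,0.5],[0,0,0],-1],[[0,0,0.8],[0,0,0],-1],[[0,0,0.8],[0,0,0],-1],[[0,0,0.8],[0,0,0],-1],[[0,0,0],[0,0,0],-1]])

```text
clock: 3.1
tcp_pos: [0.4607, -0.3812, 0.1535]
orientation: [0.004, 0.707, 0.707, -0.0]
wrist_force: [0.3, -0.6, -0.8]
finger_gap: 0.0258
```

```bash
python3 st.py .6115 .0155 .15;python3 - <<'E'
from h import *
d=snap('side','s3'); f=d['frame'][:,:,::-1]; u,v=map(int,proj(d,(.456,-.377,.13)))
print(u,v)
cv2.imwrite('pics/s3c.png',cv2.resize(f[max(v-60,0):v+40,u-65:u+65],None,fx=6,fy=6,interpolation=cv2.INTER_CUBIC)[:600])
E
```

```text
3.1 tcp [ 0.4607 -0.3812  0.1535] gap 0.0258 F [ 0.3 -0.6 -0.8] y [1.    0.    0.006] z [ 0.006 -0.006 -1.   ] tips 0.019
units [ 3.769  9.917 -0.088]
337 323
```

View pics/s3c.png

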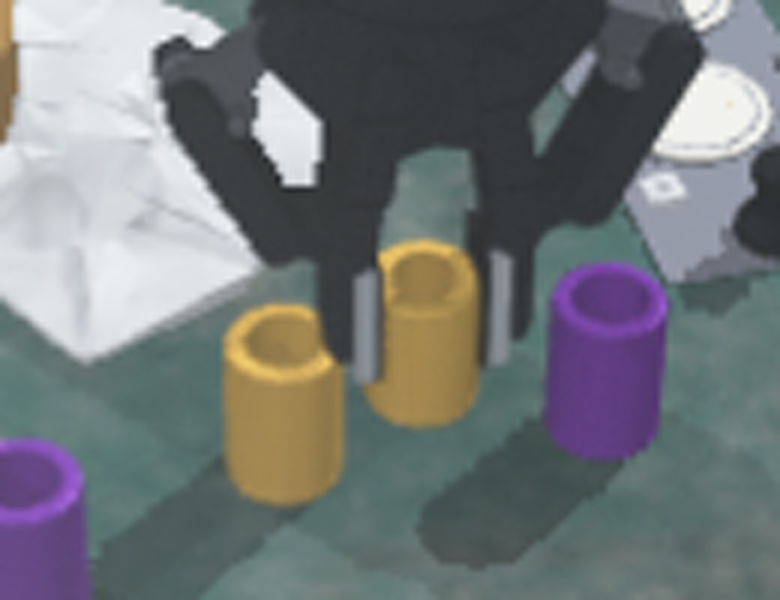

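```bash
python3 - <<'E'
from m import *
d=load('side','' ) if 0 else load('side0')
d=load('s3'); m=mask(d,(14,110,60),(28,255,255))
u0,v0=[337-65+420/6,323-60+335/6]
n,l,s,c=cv2.connectedComponentsWithStats(m)
for i in range(1,n):
    if s[i][4]>100 and np.hypot(*(c[i]-(u0,v0)))<40: print(c[i],s[i])
p=env.get_state()['tcp_pos']
for dy in(-.008,0,.008): print(proj(d,p+[0,dy,-.0136]))
print(u0,v0, at(d,337-65+421/6,323-60+333/6,.140))
E
```

```text
[342.78539823 318.01769912] [333 303  19  31 452]
[318.63955638 330.09057301] [310 314  19  33 541]
(np.float64(341.85701205035423), np.float64(324.54933231520283))
(np.float64(340.7574650387112), np.float64(321.0870317598598))
(np.float64(339.67439033116773), np.float64(317.6760774157284))
342.0 318.8333333333333 [ 0.46259765 -0.37772857  0.14      ]
```

Sleeve 2 is held, about 3 mm to +y of the TCP. I'll carry it to pad 2.

Emit:
move_arm(commands=[[[0.2,0.6,0],[0,0,0],-1],[[0.34,0.9,0],[0,0,0],-1],[[0.34,0.9,0],[0,0,0],-1],[[0.34,0.9,0],[0,0,0],-1],[[0.34,0.9,0],[0,0,0],-1]])

```text
clock: 3.65
tcp_pos: [0.5204, -0.2092, 0.1466]
orientation: [-0.001, 0.707, 0.707, -0.0]
wrist_force: [-0.1, 0.9, -1.2]
finger_gap: 0.026
```

Emit:
move_arm(commands=[[[0.34,0.9,0],[0,0,0],-1],[[0.34,0.9,0],[0,0,0],-1],[[0.34,0.9,0],[0,0,0],-1],[[0.34,0.9,0],[0,0,0],-1],[[0.34,0.9,0],[0,0,0],-1]])

```text
clock: 4.15
tcp_pos: [0.5884, -0.0293, 0.1466]
orientation: [-0.001, 0.707, 0.707, -0.001]
wrist_force: [0.8, -0.2, -1.3]
finger_gap: 0.0255
```

Emit:
move_arm(commands=[[[0.34,0.9,0],[0,0,0],-1],[[0.15,0.3,0],[0,0,0],-1],[[0,0,0],[0,0,0],-1]])

```text
clock: 4.45
tcp_pos: [0.6084, 0.0189, 0.1467]
orientation: [-0.001, 0.706, 0.708, -0.001]
wrist_force: [-0.7, -0.9, -0.6]
finger_gap: 0.0257
```

```bash
python3 st.py .611 .0125 .039
```

```text
4.45 tcp [0.6084 0.0189 0.1467] gap 0.0257 F [-0.7 -0.9 -0.6] y [ 1.     0.004 -0.002] z [-0.002  0.    -1.   ] tips 0.019
units [ 0.066 -0.159 -2.693]
```

Emit:
move_arm(commands=[[[0.07,-0.16,-0.6],[0,0,0],-1],[[0,0,-0.8],[0,0,0],-1],[[0,0,-0.7],[0,0,0],-1],[[0,0,-0.4],[0,0,0],-1],[[0,0,0],[0,0,0],-1]])

```text
clock: 4.95
tcp_pos: [0.608, 0.0093, 0.0446]
orientation: [-0.003, 0.708, 0.707, -0.002]
wrist_force: [-1.2, -0.5, -0.6]
finger_gap: 0.0257
```

```bash
python3 st.py .611 .0125 .039; python3 - <<'E'
from m import *
d=snap('side','s4'); m=mask(d,(14,110,60),(28,255,255))
n,l,s,c=cv2.connectedComponentsWithStats(m)
p=env.get_state()['tcp_pos']; z=p[2]-.0136
q=proj(d,(*p[:2],z));print(q)
for i in range(1,n):
    if s[i][4]>80 and np.hypot(*(c[i]-q))<25: print(c[i],s[i],at(d,*(s[i][:2]+(s[i][2:4]-1)/2),z))
f=d['frame'][:,:,::-1];u,v=map(int,q)
cv2.imwrite('pics/s4c.png',cv2.resize(f[max(v-60,0):v+40,u-65:u+65],None,fx=6,fy=6,interpolation=cv2.INTER_CUBIC)[:600])
E
```

```text
4.95 tcp [0.608  0.0093 0.0446] gap 0.0257 F [-1.2 -0.5 -0.6] y [ 1.    -0.001 -0.007] z [-0.007  0.    -1.   ] tips 0.019
units [ 0.074  0.079 -0.141]
(np.float64(368.3175980889234), np.float64(234.14086471001863))
[368.66839378 233.74093264] [362 224  13  20 193] [0.60940748 0.01214171 0.03294375]
```

View pics/s4c.png

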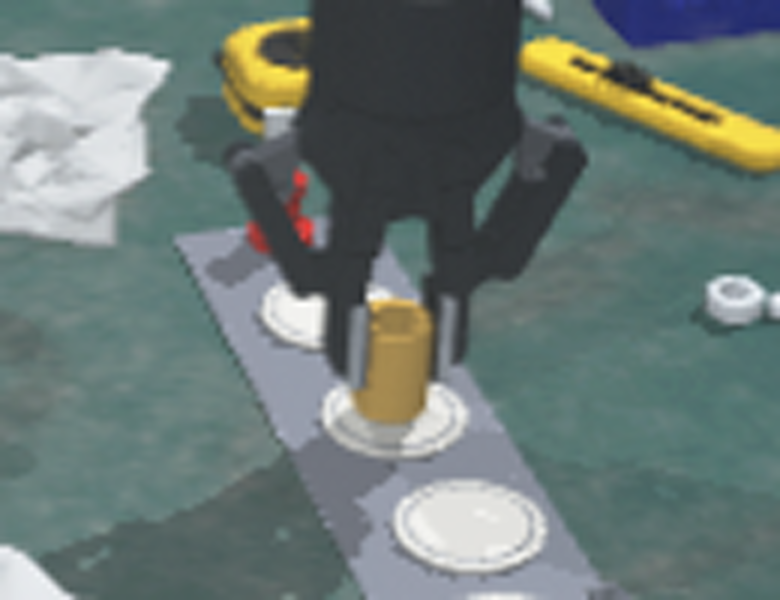

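The sleeve hangs just above pad 2. The camera puts it at (.609,.012) against the pad at (.6115,.0155), so I'll correct, lower and release.

Emit:
move_arm(commands=[[[0.06,0.08,0],[0,0,0],-1],[[0,0,-0.09],[0,0,0],-1],[[0,0,-0.05],[0,0,0],-1],[[0,0,0],[0,0,0],-1]])

```text
clock: 5.4
tcp_pos: [0.614, 0.0137, 0.043]
orientation: [0.0, 0.707, 0.707, 0.0]
wrist_force: [-0.2, 0.5, -1.3]
finger_gap: 0.0256
```

```bash
python3 st.py .611 .0125 .039
```

```text
5.4 tcp [0.614  0.0137 0.043 ] gap 0.0256 F [-0.2  0.5 -1.3] y [1.    0.    0.001] z [ 0.001 -0.    -1.   ] tips 0.019
units [-0.074 -0.031 -0.101]
```

Emit:
move_arm(commands=[[[-0.05,0,-0.06],[0,0,0],-1],[[0,0,0],[0,0,0],-1],[[0,0,0],[0,0,0],-1]])

```text
clock: 5.7
tcp_pos: [0.6116, 0.0138, 0.0403]
orientation: [-0.0, 0.707, 0.707, -0.0]
wrist_force: [0.2, 0.2, -0.4]
finger_gap: 0.0254
```

Emit:
move_arm(commands=[[[0,0,-0.06],[0,0,0],-1],[[0,0,0],[0,0,0],-1],[[0,0,0],[0,0,0],-1]])

```text
clock: 6.0
tcp_pos: [0.6121, 0.0137, 0.0386]
orientation: [0.0, 0.707, 0.707, 0.0]
wrist_force: [-2.0, 0.6, 4.5]
finger_gap: 0.0258
```

Contact at z .0386, as expected. Releasing.

Emit:
move_arm(commands=[[[0,0,0],[0,0,0],0],[[0,0,0],[0,0,0],1],[[0,0,0],[0,0,0],1],[[0,0,0],[0,0,0],1],[[0,0,0],[0,0,0],1]])

```text
clock: 6.5
tcp_pos: [0.6118, 0.0137, 0.0378]
orientation: [-0.0, 0.707, 0.707, -0.0]
wrist_force: [-0.2, -1.0, 0.4]
finger_gap: 0.0853
```

Emit:
move_arm(commands=[[[0,0,0.5],[0,0,0],1],[[0,0,0.8],[0,0,0],1],[[0,0,0.8],[0,0,0],1],[[0,0,0.7],[0,0,0],1],[[0,0,0],[0,0,0],1]])

```text
clock: 7.0
tcp_pos: [0.6146, 0.0135, 0.1547]
orientation: [0.003, 0.707, 0.707, 0.003]
wrist_force: [0.1, 0.3, 1.1]
finger_gap: 0.0853
```

```bash
python3 st.py .443 -.280 .15;python3 - <<'E'
from m import *
d=snap('side','s5'); m=mask(d,(14,110,60),(28,255,255))
n,l,s,c=cv2.connectedComponentsWithStats(m)
q=proj(d,(.6115,.0155,.025));print(q)
for i in range(1,n):
    if s[i][4]>80 and np.hypot(*(c[i]-q))<25: print(c[i],s[i],at(d,*(s[i][:2]+(s[i][2:4]-1)/2),.025))
E
```

```text
7.0 tcp [0.6146 0.0135 0.1547] gap 0.0853 F [0.1 0.3 1.1] y [1.    0.    0.008] z [ 0.008 -0.001 -1.   ] tips 0.019
units [-4.29  -7.336 -0.118]
(np.float64(368.352440007926), np.float64(235.5619277314866))
[369.20465116 234.26976744] [364 225  12  20 215] [0.61523327 0.01939908 0.025     ]
```

Sleeve 2 reads (.613±.002,.017±.002), well within tolerance. Sleeve 3 next.

Emit:
move_arm(commands=[[[-0.5,-0.8,0],[0,0,0],1],[[-0.5,-0.8,0],[0,0,0],1],[[-0.5,-0.8,0],[0,0,0],1],[[-0.5,-0.8,0],[0,0,0],1],[[-0.5,-0.8,0],[0,0,0],1]])

```text
clock: 7.55
tcp_pos: [0.5101, -0.1469, 0.1485]
orientation: [-0.001, 0.707, 0.707, -0.0]
wrist_force: [0.1, -0.3, 0.6]
finger_gap: 0.0853
```

Emit:
move_arm(commands=[[[-0.45,-0.8,0],[0,0,0],1],[[-0.45,-0.8,0],[0,0,0],1],[[-0.45,-0.8,0],[0,0,0],1],[[-0.45,-0.85,0],[0,0,0],1],[[0,0,0],[0,0,0],1]])

```text
clock: 8.05
tcp_pos: [0.4376, -0.2794, 0.1486]
orientation: [-0.001, 0.709, 0.705, -0.001]
wrist_force: [-0.1, 0.6, -0.8]
finger_gap: 0.0853
```

```bash
python3 st.py .443 -.277 .033
```

```text
8.05 tcp [ 0.4376 -0.2794  0.1486] gap 0.0853 F [-0.1  0.6 -0.8] y [ 1.    -0.005 -0.002] z [-0.002 -0.    -1.   ] tips 0.019
units [ 0.134  0.06  -2.891]
```

Emit:
move_arm(commands=[[[0.12,0.05,-0.6],[0,0,0],1],[[0,0,-0.8],[0,0,0],1],[[0,0,-0.8],[0,0,0],1],[[0,0,-0.7],[0,0,0],1],[[0,0,0],[0,0,0],1]])

```text
clock: 8.55
tcp_pos: [0.4416, -0.2708, 0.0295]
orientation: [-0.005, 0.707, 0.707, -0.0]
wrist_force: [-1.1, 0.7, 0.5]
finger_gap: 0.0852
```

Emit:
move_arm(commands=[[[0,0,0],[0,0,0],0],[[0,0,0],[0,0,0],-1],[[0,0,0],[0,0,0],-1],[[0,0,0],[0,0,0],-1],[[0,0,0],[0,0,0],-1]])

```text
clock: 9.05
tcp_pos: [0.4454, -0.2749, 0.0356]
orientation: [0.001, 0.707, 0.707, 0.0]
wrist_force: [-0.7, 0.6, 4.6]
finger_gap: 0.0326
```

```bash
python3 st.py .443 -.277 .033;  python3 - <<'E'
from m import *
d=snap('side','s6'); f=d['frame'][:,:,::-1]; u,v=map(int,proj(d,(.443,-.277,.04)))
cv2.imwrite('pics/s6c.png',cv2.resize(f[v-60:v+40,u-65:u+65],None,fx=6,fy=6,interpolation=cv2.INTER_CUBIC))
E
```

```text
9.05 tcp [ 0.4454 -0.2749  0.0356] gap 0.0326 F [-0.7  0.6  4.6] y [1.    0.    0.002] z [ 0.002 -0.002 -1.   ] tips 0.019
units [-0.059 -0.052 -0.064]
```

View pics/s6c.png

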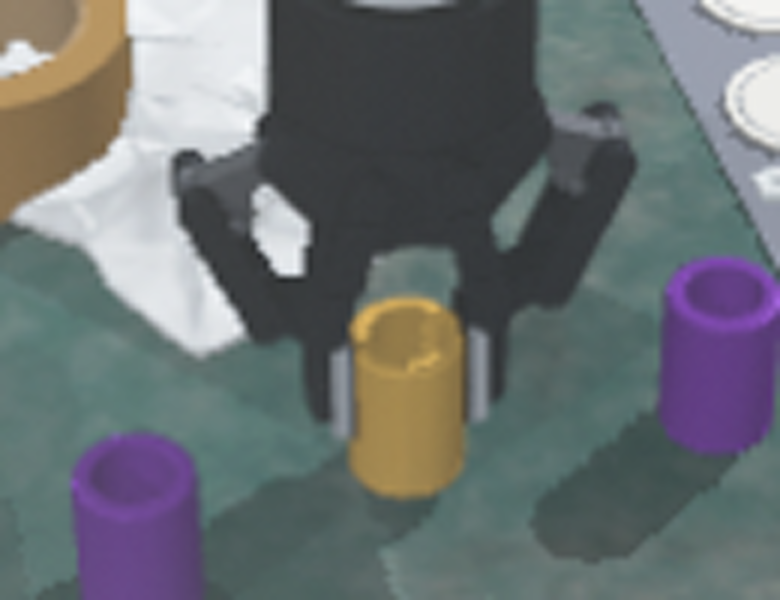

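Sleeve 3 is gripped between the pads (crop (408,400)) and upright. I'll lift it and carry it to pad 3.

Emit:
move_arm(commands=[[[0,0,0.5],[0,0,0],-1],[[0,0,0.8],[0,0,0],-1],[[0,0,0.8],[0,0,0],-1],[[0,0,0.8],[0,0,0],-1],[[0.4,0.5,0],[0,0,0],-1]])

```text
clock: 9.6
tcp_pos: [0.4625, -0.2577, 0.1555]
orientation: [0.005, 0.708, 0.706, 0.0]
wrist_force: [0.1, -0.6, -1.5]
finger_gap: 0.0329
```

Emit:
move_arm(commands=[[[0.7,0.85,0],[0,0,0],-1],[[0.7,0.85,0],[0,0,0],-1],[[0.7,0.85,0],[0,0,0],-1],[[0.7,0.85,0],[0,0,0],-1],[[0.7,0.85,0],[0,0,0],-1]])

```text
clock: 10.1
tcp_pos: [0.6017, -0.0828, 0.1507]
orientation: [0.001, 0.707, 0.707, 0.0]
wrist_force: [1.1, -0.5, -0.2]
finger_gap: 0.0328
```

Emit:
move_arm(commands=[[[0.5,0.6,0],[0,0,0],-1],[[0,0,0],[0,0,0],-1],[[0,0,0],[0,0,0],-1]])

```text
clock: 10.4
tcp_pos: [0.6207, -0.0596, 0.15]
orientation: [0.0, 0.706, 0.708, -0.0]
wrist_force: [-0.2, 0.5, -0.6]
finger_gap: 0.0329
```

```bash
python3 st.py .6205 -.0585 .041
```

```text
10.4 tcp [ 0.6207 -0.0596  0.15  ] gap 0.0329 F [-0.2  0.5 -0.6] y [ 1.     0.002 -0.   ] z [-0. -0. -1.] tips 0.019
units [-0.005  0.027 -2.726]
```

Emit:
move_arm(commands=[[[0,0.02,-0.6],[0,0,0],-1],[[0,0,-0.8],[0,0,0],-1],[[0,0,-0.7],[0,0,0],-1],[[0,0,-0.4],[0,0,0],-1],[[0,0,0],[0,0,0],-1]])

```text
clock: 10.9
tcp_pos: [0.6175, -0.0603, 0.0474]
orientation: [-0.002, 0.708, 0.706, -0.002]
wrist_force: [0.2, -0.2, -1.5]
finger_gap: 0.0324
```

Emit:
move_arm(commands=[[[0,0,-0.08],[0,0,0],-1],[[0,0,0],[0,0,0],-1],[[0,0,0],[0,0,0],-1]])

```text
clock: 11.2
tcp_pos: [0.6214, -0.06, 0.0482]
orientation: [0.001, 0.707, 0.707, 0.001]
wrist_force: [-0.3, 1.0, -1.8]
finger_gap: 0.0323
```

```bash
python3 st.py .6205 -.0585 .041; python3 - <<'E'
from m import *
d=snap('side','s7'); m=mask(d,(14,110,60),(28,255,255))
n,l,s,c=cv2.connectedComponentsWithStats(m)
p=env.get_state()['tcp_pos']; z=p[2]-.0096
q=proj(d,(*p[:2],z));print(q)
for i in range(1,n):
    if s[i][4]>80 and np.hypot(*(c[i]-q))<25: print(c[i],s[i],at(d,*(s[i][:2]+(s[i][2:4]-1)/2),z))
E
```

```text
11.2 tcp [ 0.6214 -0.06    0.0482] gap 0.0323 F [-0.3  1.  -1.8] y [ 1.    -0.     0.002] z [ 0.002 -0.001 -1.   ] tips 0.019
units [-0.024  0.037 -0.179]
(np.float64(381.81515256444965), np.float64(248.4150124616916))
[383.2369146  248.01101928] [375 235  17  27 363] [ 0.62439995 -0.05874815  0.03845852]
```

Emit:
move_arm(commands=[[[-0.03,0,-0.1],[0,0,0],-1],[[0,0,0],[0,0,0],-1],[[0,0,0],[0,0,0],-1]])

```text
clock: 11.55
tcp_pos: [0.6192, -0.0593, 0.0426]
orientation: [-0.0, 0.707, 0.707, -0.0]
wrist_force: [-0.4, 0.1, -0.6]
finger_gap: 0.0323
```

Emit:
move_arm(commands=[[[0,0,-0.07],[0,0,0],-1],[[0,0,0],[0,0,0],-1],[[0,0,0],[0,0,0],-1]])

```text
clock: 11.85
tcp_pos: [0.6198, -0.0594, 0.0406]
orientation: [0.0, 0.707, 0.707, 0.0]
wrist_force: [-2.2, -0.2, 6.0]
finger_gap: 0.0325
```

Emit:
move_arm(commands=[[[0,0,0],[0,0,0],0],[[0,0,0],[0,0,0],1],[[0,0,0],[0,0,0],1],[[0,0,0],[0,0,0],1],[[0,0,0],[0,0,0],1]])

```text
clock: 12.35
tcp_pos: [0.6194, -0.0595, 0.0398]
orientation: [-0.0, 0.707, 0.707, -0.0]
wrist_force: [1.2, 0.3, -0.1]
finger_gap: 0.0856
```

Emit:
move_arm(commands=[[[0,0,0.5],[0,0,0],1],[[0,0,0.8],[0,0,0],1],[[0,0,0.8],[0,0,0],1],[[0,0,0.6],[0,0,0],1],[[0,0,0],[0,0,0],1]])

```text
clock: 12.85
tcp_pos: [0.6219, -0.06, 0.1523]
orientation: [0.003, 0.707, 0.707, 0.002]
wrist_force: [-0.2, 0.6, 0.5]
finger_gap: 0.085
```

Emit:
move_arm(commands=[[[-0.75,0.4,0],[0,0,0],1],[[-0.75,0.4,0],[0,0,0],1],[[-0.75,0.4,0],[0,0,0],1],[[-0.75,0.4,0],[0,0,0],1],[[-0.75,0.4,0],[0,0,0],1]])

```text
clock: 13.35
tcp_pos: [0.4676, 0.0211, 0.1469]
orientation: [-0.0, 0.707, 0.707, -0.0]
wrist_force: [-0.0, 0.5, 0.7]
finger_gap: 0.0858
```

Emit:
move_arm(commands=[[[-0.6,0.3,0],[0,0,0],1],[[0,0,0],[0,0,0],1]])

```text
clock: 13.55
tcp_pos: [0.4412, 0.034, 0.1468]
orientation: [-0.002, 0.706, 0.708, -0.001]
wrist_force: [0.7, -1.1, -0.1]
finger_gap: 0.0854
```

```bash
python3 st.py .445 .0335 .024; python3 - <<'E'
from m import *
d=snap('side','s8'); f=d['frame'][:,:,::-1]
cv2.imwrite('pics/s8c.png',cv2.resize(f[170:400,220:460],None,fx=2.5,fy=2.5,interpolation=cv2.INTER_CUBIC))
E
```

```text
13.55 tcp [0.4412 0.034  0.1468] gap 0.0854 F [ 0.7 -1.1 -0.1] y [ 1.     0.002 -0.004] z [-0.004  0.001 -1.   ] tips 0.019
units [ 0.096 -0.013 -3.071]
```

View pics/s8c.png

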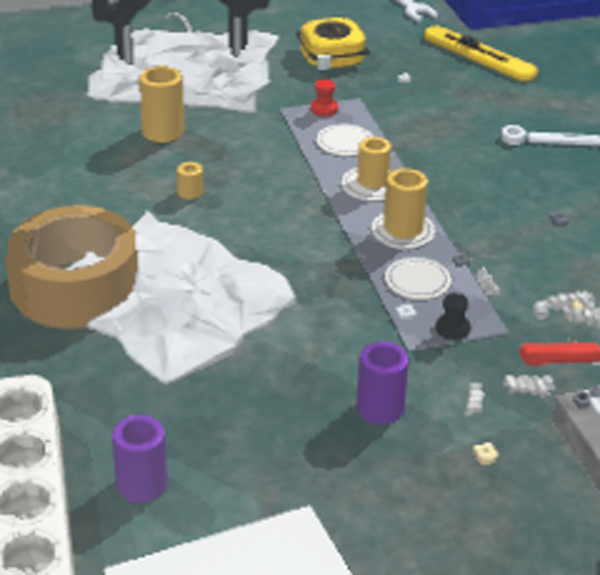

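Sleeves 2 and 3 stand on pads 2 and 3, at crop (374,165) and (405,205). Now sleeve 1.

Emit:
move_arm(commands=[[[0.08,0,-0.6],[0,0,0],1],[[0,0,-0.8],[0,0,0],1],[[0,0,-0.8],[0,0,0],1],[[0,0,-0.6],[0,0,0],1],[[0,0,-0.2],[0,0,0],1]])

```text
clock: 14.1
tcp_pos: [0.4477, 0.0322, 0.0253]
orientation: [-0.001, 0.707, 0.707, -0.001]
wrist_force: [-0.4, 0.4, -0.6]
finger_gap: 0.0855
```

Emit:
move_arm(commands=[[[0,0,0],[0,0,0],1],[[0,0,0],[0,0,0],1]])

```text
clock: 14.3
tcp_pos: [0.4497, 0.0322, 0.0285]
orientation: [0.0, 0.707, 0.707, 0.0]
wrist_force: [0.9, 0.4, 1.1]
finger_gap: 0.0855
```

```bash
python3 st.py .445 .0335 .024
```

```text
14.3 tcp [0.4497 0.0322 0.0285] gap 0.0855 F [0.9 0.4 1.1] y [1.    0.    0.001] z [ 0.001 -0.    -1.   ] tips 0.019
units [-0.119  0.031 -0.113]
```

Emit:
move_arm(commands=[[[-0.1,0.03,-0.1],[0,0,0],1],[[0,0,0],[0,0,0],0],[[0,0,0],[0,0,0],-1],[[0,0,0],[0,0,0],-1],[[0,0,0],[0,0,0],-1]])

```text
clock: 14.8
tcp_pos: [0.4449, 0.0337, 0.0243]
orientation: [0.0, 0.707, 0.707, 0.0]
wrist_force: [0.9, 1.8, -0.6]
finger_gap: 0.0284
```

Emit:
move_arm(commands=[[[0,0,0],[0,0,0],-1],[[0,0,0],[0,0,0],-1],[[0,0,0],[0,0,0],-1]])

```text
clock: 15.1
tcp_pos: [0.4449, 0.0337, 0.0243]
orientation: [0.0, 0.707, 0.707, 0.0]
wrist_force: [-0.5, 0.6, 4.9]
finger_gap: 0.019
```

```bash
python3 st.py .605 .0925 .15;  python3 - <<'E'
from m import *
d=snap('side','s9'); f=d['frame'][:,:,::-1]; u,v=map(int,proj(d,(.445,.0335,.03)))
cv2.imwrite('pics/s9c.png',cv2.resize(f[v-60:v+40,u-65:u+65],None,fx=6,fy=6,interpolation=cv2.INTER_CUBIC))
E
```

```text
15.1 tcp [0.4449 0.0337 0.0243] gap 0.019 F [-0.5  0.6  4.9] y [1.    0.    0.001] z [ 0.001 -0.    -1.   ] tips 0.019
units [4.003 1.469 3.141]
```

View pics/s9c.png

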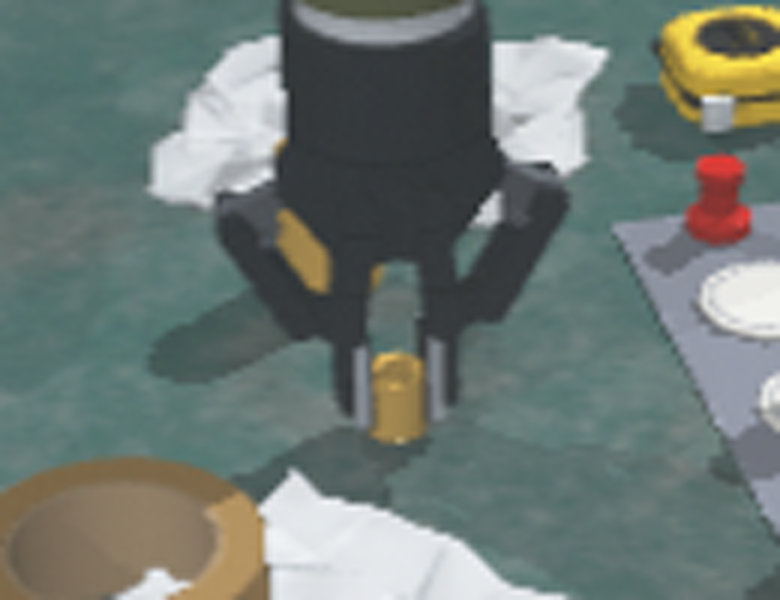

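Sleeve 1 is between the pads (crop (398,400)), upright. I'll carry it to pad 1.

Emit:
move_arm(commands=[[[0,0,0.5],[0,0,0],-1],[[0,0,0.8],[0,0,0],-1],[[0,0,0.8],[0,0,0],-1],[[0,0,0.7],[0,0,0],-1],[[0.4,0.15,0],[0,0,0],-1]])

```text
clock: 15.65
tcp_pos: [0.4616, 0.0394, 0.1394]
orientation: [0.002, 0.707, 0.707, 0.001]
wrist_force: [1.5, 0.1, -0.8]
finger_gap: 0.0196
```

Emit:
move_arm(commands=[[[0.7,0.26,0],[0,0,0],-1],[[0.7,0.26,0],[0,0,0],-1],[[0.7,0.26,0],[0,0,0],-1],[[0.7,0.26,0],[0,0,0],-1],[[0.7,0.26,0],[0,0,0],-1]])

```text
clock: 16.15
tcp_pos: [0.6015, 0.0922, 0.1353]
orientation: [-0.0, 0.707, 0.707, -0.0]
wrist_force: [0.1, -0.6, -0.5]
finger_gap: 0.0192
```

Emit:
move_arm(commands=[[[0,0,0],[0,0,0],-1],[[0,0,0],[0,0,0],-1]])

```text
clock: 16.35
tcp_pos: [0.6003, 0.0919, 0.1349]
orientation: [-0.001, 0.707, 0.707, -0.001]
wrist_force: [0.4, -0.4, -0.4]
finger_gap: 0.0194
```

```bash
python3 st.py .605 .0925 .029
```

```text
16.35 tcp [0.6003 0.0919 0.1349] gap 0.0194 F [ 0.4 -0.4 -0.4] y [ 1.     0.001 -0.002] z [-0.002 -0.    -1.   ] tips 0.019
units [ 0.116  0.015 -2.647]
```

Emit:
move_arm(commands=[[[0.1,0,-0.6],[0,0,0],-1],[[0,0,-0.8],[0,0,0],-1],[[0,0,-0.7],[0,0,0],-1],[[0,0,-0.4],[0,0,0],-1],[[0,0,0],[0,0,0],-1]])

```text
clock: 16.85
tcp_pos: [0.6009, 0.0913, 0.0331]
orientation: [-0.002, 0.707, 0.707, -0.002]
wrist_force: [-0.8, 1.0, -0.6]
finger_gap: 0.0194
```

Emit:
move_arm(commands=[[[0,0,0],[0,0,0],-1],[[0,0,0],[0,0,0],-1]])

```text
clock: 17.05
tcp_pos: [0.6053, 0.0916, 0.0374]
orientation: [0.001, 0.707, 0.707, 0.001]
wrist_force: [1.1, 0.3, -0.2]
finger_gap: 0.0195
```

```bash
python3 st.py .605 .0925 .029; python3 - <<'E'
from m import *
d=snap('side','s10'); m=mask(d,(14,110,60),(28,255,255))
n,l,s,c=cv2.connectedComponentsWithStats(m)
p=env.get_state()['tcp_pos']; z=p[2]-.0103
q=proj(d,(*p[:2],z));print(q)
for i in range(1,n):
    if s[i][4]>40 and np.hypot(*(c[i]-q))<25: print(c[i],s[i],at(d,*(s[i][:2]+(s[i][2:4]-1)/2),z))
E
```

```text
17.05 tcp [0.6053 0.0916 0.0374] gap 0.0195 F [ 1.1  0.3 -0.2] y [1.    0.    0.002] z [ 0.002 -0.    -1.   ] tips 0.019
units [-0.008  0.023 -0.211]
(np.float64(358.04451473183946), np.float64(218.10493000048118))
[359.04347826 217.40217391] [356 211   8  14  92] [0.60971729 0.09376449 0.02729961]
```

Emit:
move_arm(commands=[[[0,0.02,-0.1],[0,0,0],-1],[[0,0,0],[0,0,0],-1],[[0,0,-0.08],[0,0,0],-1],[[0,0,0],[0,0,0],-1],[[0,0,0],[0,0,0],-1]])

```text
clock: 17.6
tcp_pos: [0.6051, 0.0926, 0.0294]
orientation: [0.0, 0.707, 0.707, 0.0]
wrist_force: [-1.1, -0.2, 5.6]
finger_gap: 0.0195
```

Contact at z .0294, as expected. I'll release and go to sleeve 4.

Emit:
move_arm(commands=[[[0,0,0],[0,0,0],0],[[0,0,0],[0,0,0],1],[[0,0,0],[0,0,0],1],[[0,0,0],[0,0,0],1],[[0,0,0],[0,0,0],1]])

```text
clock: 18.1
tcp_pos: [0.6045, 0.0925, 0.0285]
orientation: [-0.0, 0.707, 0.707, -0.0]
wrist_force: [-1.0, 0.4, -0.4]
finger_gap: 0.0856
```

Emit:
move_arm(commands=[[[0,0,0.5],[0,0,0],1],[[0,0,0.8],[0,0,0],1],[[0,0,0.8],[0,0,0],1],[[0,0,0.8],[0,0,0],1],[[0,0,0],[0,0,0],1]])

```text
clock: 18.6
tcp_pos: [0.6077, 0.0926, 0.15]
orientation: [0.003, 0.707, 0.707, 0.003]
wrist_force: [1.4, 0.3, 0.4]
finger_gap: 0.0851
```

Emit:
move_arm(commands=[[[-0.7,0.2,0],[0,0,0],1],[[-0.7,0.25,0],[0,0,0],1],[[-0.7,0.25,0],[0,0,0],1],[[-0.7,0.25,0],[0,0,0],1],[[-0.7,0.2,0],[0,0,0],1]])

```text
clock: 19.1
tcp_pos: [0.4631, 0.1389, 0.144]
orientation: [-0.0, 0.707, 0.707, -0.0]
wrist_force: [0.6, 0.5, 0.4]
finger_gap: 0.0854
```

Emit:
move_arm(commands=[[[-0.7,0.2,0],[0,0,0],1],[[0,0,0],[0,0,0],1],[[0,0,0],[0,0,0],1]])

```text
clock: 19.4
tcp_pos: [0.4363, 0.1467, 0.1446]
orientation: [0.0, 0.707, 0.708, 0.0]
wrist_force: [1.0, -0.3, -0.6]
finger_gap: 0.0856
```

```bash
python3 st.py .434 .146 .042; python3 - <<'E'
from m import *
d=snap('side','s11'); f=d['frame'][:,:,::-1]
cv2.imwrite('pics/s11c.png',cv2.resize(f[120:320,240:440],None,fx=3,fy=3,interpolation=cv2.INTER_CUBIC))
E
```

```text
19.4 tcp [0.4363 0.1467 0.1446] gap 0.0856 F [ 1.  -0.3 -0.6] y [1.    0.001 0.   ] z [ 0. -0. -1.] tips 0.019
units [-0.058 -0.017 -2.565]
```

View pics/s11c.png

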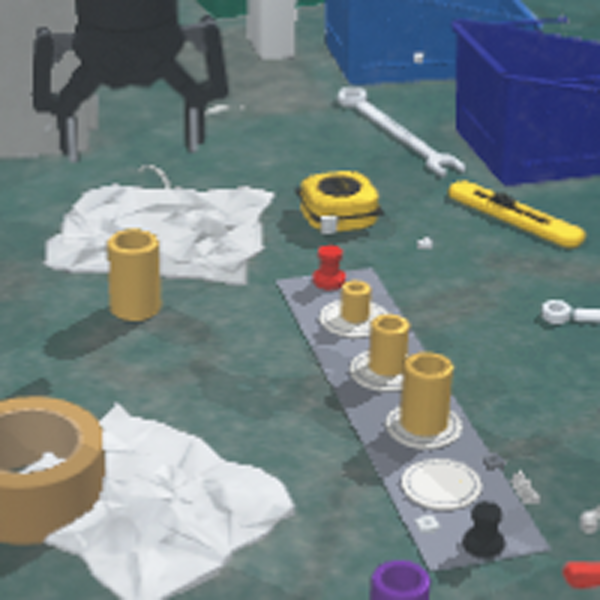

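Three sleeves stand on their pads, at crop (354,305), (389,345) and (427,395). Descending on sleeve 4.

Emit:
move_arm(commands=[[[-0.06,0,-0.5],[0,0,0],1],[[0,0,-0.7],[0,0,0],1],[[0,0,-0.7],[0,0,0],1],[[0,0,-0.6],[0,0,0],1],[[0,0,0],[0,0,0],1]])

```text
clock: 19.95
tcp_pos: [0.4328, 0.1458, 0.0418]
orientation: [-0.002, 0.707, 0.707, -0.002]
wrist_force: [-0.4, 0.1, 0.1]
finger_gap: 0.0855
```

Emit:
move_arm(commands=[[[0,0,0],[0,0,0],1],[[0,0,0],[0,0,0],0],[[0,0,0],[0,0,0],-1],[[0,0,0],[0,0,0],-1],[[0,0,0],[0,0,0],-1]])

```text
clock: 20.45
tcp_pos: [0.4349, 0.1466, 0.0459]
orientation: [0.001, 0.707, 0.707, 0.001]
wrist_force: [-1.1, -0.3, 5.9]
finger_gap: 0.0387
```

```bash
python3 st.py .434 .146 .042; python3 - <<'E'
from m import *
d=snap('side','s12'); f=d['frame'][:,:,::-1]; u,v=map(int,proj(d,(.434,.146,.03)))
cv2.imwrite('pics/s12c.png',cv2.resize(f[v-60:v+40,u-65:u+65],None,fx=6,fy=6,interpolation=cv2.INTER_CUBIC))
E
```

```text
20.45 tcp [0.4349 0.1466 0.0459] gap 0.0387 F [-1.1 -0.3  5.9] y [1.    0.001 0.002] z [ 0.002  0.    -1.   ] tips 0.019
units [-0.022 -0.016 -0.097]
```

View pics/s12c.png

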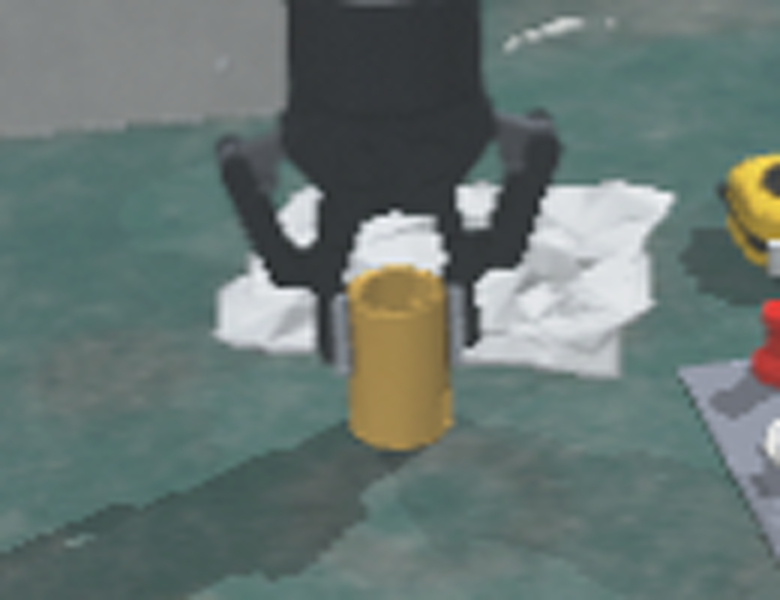

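Emit:
move_arm(commands=[[[0,0,0],[0,0,0],-1],[[0,0,0.4],[0,0,0],-1],[[0,0,0.8],[0,0,0],-1],[[0,0,0.8],[0,0,0],-1],[[0,0,0.8],[0,0,0],-1]], newtons=55)

```text
clock: 21.0
tcp_pos: [0.4338, 0.1465, 0.1581]
orientation: [-0.0, 0.707, 0.707, -0.0]
wrist_force: [0.1, -0.2, -2.0]
finger_gap: 0.038
```

Emit:
move_arm(commands=[[[0.3,-0.4,0],[0,0,0],-1],[[0.5,-0.8,0],[0,0,0],-1],[[0.5,-0.8,0],[0,0,0],-1],[[0.5,-0.8,0],[0,0,0],-1],[[0.5,-0.8,0],[0,0,0],-1]])

```text
clock: 21.5
tcp_pos: [0.5267, 0.0013, 0.157]
orientation: [0.0, 0.707, 0.707, 0.0]
wrist_force: [1.1, 0.1, -0.5]
finger_gap: 0.0381
```

Emit:
move_arm(commands=[[[0.5,-0.8,0],[0,0,0],-1],[[0.5,-0.8,0],[0,0,0],-1],[[0.5,-0.8,0],[0,0,0],-1],[[0.5,-0.8,0],[0,0,0],-1],[[0.2,-0.2,0],[0,0,0],-1]])

```text
clock: 22.0
tcp_pos: [0.6158, -0.137, 0.1566]
orientation: [0.001, 0.708, 0.706, 0.0]
wrist_force: [-0.4, -0.1, -1.9]
finger_gap: 0.0384
```

Emit:
move_arm(commands=[[[0,0,0],[0,0,0],-1],[[0,0,0],[0,0,0],-1]])

```text
clock: 22.2
tcp_pos: [0.6134, -0.1326, 0.1564]
orientation: [-0.001, 0.707, 0.707, -0.0]
wrist_force: [0.3, 0.0, -1.4]
finger_gap: 0.0382
```

```bash
python3 st.py .6135 -.131 .051; python3 - <<'E'
from m import *
d=snap('side','s13'); f=d['frame'][:,:,::-1]; u,v=map(int,proj(d,(.6135,-.131,.07)))
cv2.imwrite('pics/s13c.png',cv2.resize(f[v-100:v+60,u-100:u+60],None,fx=3.7,fy=3.7,interpolation=cv2.INTER_CUBIC))
E
```

```text
22.2 tcp [ 0.6134 -0.1326  0.1564] gap 0.0382 F [ 0.3  0.  -1.4] y [ 1.     0.001 -0.001] z [-0.001  0.001 -1.   ] tips 0.019
units [ 0.003  0.041 -2.634]
```

View pics/s13c.png

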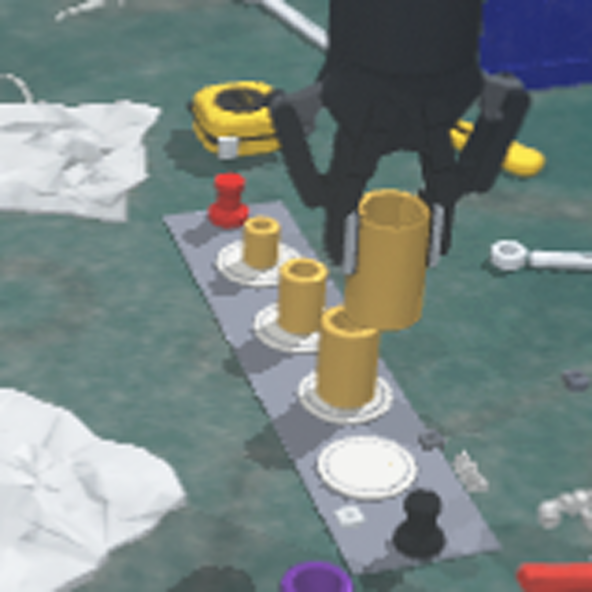

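Sleeve 4 hangs over pad 4, leaning a few degrees, as sleeve 2 did before it settled flat. Lowering.

Emit:
move_arm(commands=[[[0,0.04,-0.5],[0,0,0],-1],[[0,0,-0.7],[0,0,0],-1],[[0,0,-0.7],[0,0,0],-1],[[0,0,-0.5],[0,0,0],-1],[[0,0,0],[0,0,0],-1]])

```text
clock: 22.75
tcp_pos: [0.611, -0.1293, 0.0578]
orientation: [-0.003, 0.706, 0.708, -0.001]
wrist_force: [-1.4, 0.1, -1.6]
finger_gap: 0.0379
```

Emit:
move_arm(commands=[[[0,0,0],[0,0,0],-1],[[0,0,0],[0,0,0],-1]])

```text
clock: 22.95
tcp_pos: [0.6151, -0.1316, 0.0626]
orientation: [0.001, 0.707, 0.708, 0.001]
wrist_force: [0.2, 0.2, -1.4]
finger_gap: 0.0382
```

```bash
python3 st.py .6135 -.131 .051; python3 - <<'E'
from m import *
d=snap('side','s14'); f=d['frame'][:,:,::-1]; u,v=map(int,proj(d,(.6135,-.131,.05)))
cv2.imwrite('pics/s14c.png',cv2.resize(f[v-60:v+40,u-65:u+65],None,fx=6,fy=6,interpolation=cv2.INTER_CUBIC))
E
```

```text
22.95 tcp [ 0.6151 -0.1316  0.0626] gap 0.0382 F [ 0.2  0.2 -1.4] y [1.    0.001 0.002] z [ 0.002 -0.001 -1.   ] tips 0.019
units [-0.04   0.014 -0.289]
```

View pics/s14c.png

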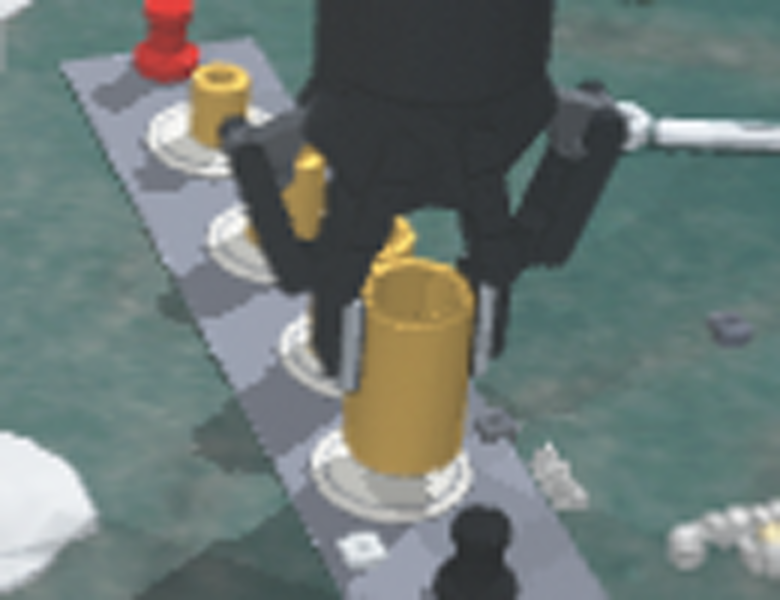

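Emit:
move_arm(commands=[[[0,0,-0.15],[0,0,0],-1],[[0,0,0],[0,0,0],-1],[[0,0,-0.08],[0,0,0],-1],[[0,0,0],[0,0,0],-1],[[0,0,0],[0,0,0],-1]])

```text
clock: 23.5
tcp_pos: [0.6141, -0.1319, 0.0514]
orientation: [-0.0, 0.707, 0.707, -0.0]
wrist_force: [0.2, -0.2, -0.8]
finger_gap: 0.0379
```

Emit:
move_arm(commands=[[[0,0,-0.04],[0,0,0],-1],[[0,0,0],[0,0,0],-1],[[0,0,0],[0,0,0],-1]])

```text
clock: 23.8
tcp_pos: [0.6143, -0.132, 0.051]
orientation: [0.0, 0.707, 0.707, 0.0]
wrist_force: [-2.6, 1.3, 6.2]
finger_gap: 0.038
```

Contact at z .051, as expected. I'll release and lift clear.

Emit:
move_arm(commands=[[[0,0,0],[0,0,0],-0.1],[[0,0,0],[0,0,0],0.3],[[0,0,0],[0,0,0],1],[[0,0,0],[0,0,0],1],[[0,0,0],[0,0,0],1]])

```text
clock: 24.3
tcp_pos: [0.6143, -0.1319, 0.0498]
orientation: [0.0, 0.707, 0.707, 0.0]
wrist_force: [0.2, 0.6, 0.2]
finger_gap: 0.0851
```

Emit:
move_arm(commands=[[[0,0,0.4],[0,0,0],1],[[0,0,0.8],[0,0,0],1],[[0,0,0.8],[0,0,0],1],[[0,0,0.8],[0,0,0],1],[[-0.5,-0.6,0],[0,0,0],1]])

```text
clock: 24.8
tcp_pos: [0.5986, -0.1552, 0.1672]
orientation: [0.004, 0.706, 0.709, 0.002]
wrist_force: [0.1, -1.8, -0.5]
finger_gap: 0.0856
```

Emit:
move_arm(commands=[[[-0.8,-0.8,0],[0,0,0],1],[[-0.8,-0.8,0],[0,0,0],1],[[-0.8,-0.8,0],[0,0,0],1],[[-0.8,-0.8,0],[0,0,0],1],[[-0.4,-0.8,0],[0,0,0],1]])

```text
clock: 25.3
tcp_pos: [0.4477, -0.3165, 0.162]
orientation: [-0.001, 0.707, 0.707, -0.0]
wrist_force: [0.5, -0.1, 0.8]
finger_gap: 0.0854
```

Emit:
move_arm(commands=[[[0,-0.8,0],[0,0,0],1],[[0,-0.6,0],[0,0,0],1],[[0,-0.3,0],[0,0,0],1],[[0,0,0],[0,0,0],1]])

```text
clock: 25.7
tcp_pos: [0.4501, -0.3851, 0.1616]
orientation: [0.0, 0.708, 0.707, 0.0]
wrist_force: [-0.0, 0.1, -0.1]
finger_gap: 0.0856
```

```bash
python3 st.py; python3 - <<'E'
from m import *
d=snap('top','t15'); f=d['frame'][:,:,::-1]
cv2.imwrite('pics/t15c.png',cv2.resize(f[140:300,160:400],None,fx=3.3,fy=3.3,interpolation=cv2.INTER_CUBIC))
d=snap('side','s15'); f=d['frame'][:,:,::-1]
cv2.imwrite('pics/s15c.png',cv2.resize(f[160:320,300:460],None,fx=3.7,fy=3.7,interpolation=cv2.INTER_CUBIC))
P={1:(.605,.0925),2:(.6115,.0155),3:(.6205,-.0605),4:(.6135,-.131)}
for t in('t15','s15'):
    d=load(t); m=mask(d,(14,110,60),(28,255,255))
    n,l,s,c=cv2.connectedComponentsWithStats(m)
    for k,p in P.items():
        z=.005+H[k]/2; q=proj(d,(*p,z))
        for i in range(1,n):
            if s[i][4]>40 and np.hypot(*(c[i]-q))<10:
                e=at(d,*(s[i][:2]+(s[i][2:4]-1)/2),z); print(t,k,s[i],e[:2].round(4),'err mm',((e[:2]-p)*1000).round(1))
E
```

```text
25.7 tcp [ 0.4501 -0.3851  0.1616] gap 0.0856 F [-0.   0.1 -0.1] y [ 1.    -0.001  0.   ] z [ 0. -0. -1.] tips 0.019
t15 1 [254 188  10   9  58] [0.6055 0.0917] err mm [ 0.5 -0.8]
t15 2 [284 183  12  13  93] [0.6126 0.0165] err mm [1.1 1. ]
t15 3 [315 178  15  16 127] [ 0.621  -0.0618] err mm [ 0.5 -1.3]
t15 4 [344 178  18  20 181] [ 0.6159 -0.1349] err mm [ 2.4 -3.9]
s15 3 [365 225  35  62 769] [ 0.6179 -0.0756] err mm [ -2.6 -15.1]
```

View pics/t15c.png

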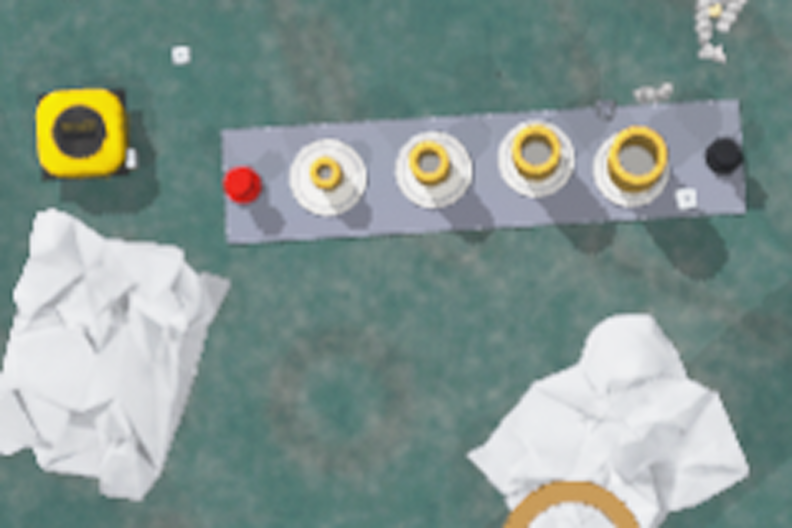

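View pics/s15c.png

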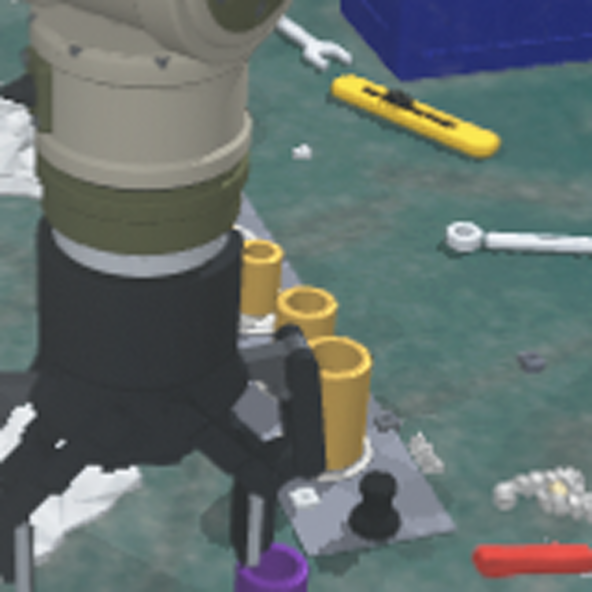

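The top view shows all four sleeves on their pads within about 5 mm. The arm hides sleeve 4's foot in the side view, so I'll move it aside for one last check that it stands upright.

Emit:
move_arm(commands=[[[-0.4,-0.6,0.5],[0,0,0],1],[[-0.6,-0.6,0.5],[0,0,0],1],[[-0.6,-0.6,0.3],[0,0,0],1],[[-0.5,-0.4,0],[0,0,0],1],[[0,0,0],[0,0,0],1]])

```text
clock: 26.3
tcp_pos: [0.3649, -0.4725, 0.2145]
orientation: [0.0, 0.708, 0.707, -0.0]
wrist_force: [0.2, -0.9, 0.2]
finger_gap: 0.0854
```

```bash
python3 - <<'E'
from m import *
d=snap('side','s16'); f=d['frame'][:,:,::-1]
cv2.imwrite('pics/s16c.png',cv2.resize(f[170:320,320:440],None,fx=4,fy=4,interpolation=cv2.INTER_CUBIC))
for t in('side0','s16'):
    dd=load(t)
    for c,s in blobs(dd,'brass'):
        if abs(c[0]-353)<8 and abs(c[1]-187)<8: print('tape',t,c)
a=[c for c,s in blobs(load('top0'),'brass') if abs(c[0]-185)<6 and abs(c[1]-180)<6]; b=[c for c,s in blobs(load('t15'),'brass') if abs(c[0]-185)<6 and abs(c[1]-180)<6]; print('tape top',a,b)
E
```

```text
tape side0 [353.03870968 186.76451613]
tape s16 [352.91194969 186.8081761 ]
tape top [array([184.74545455, 180.24242424])] [array([184.85539715, 180.40325866])]
```

View pics/s16c.png

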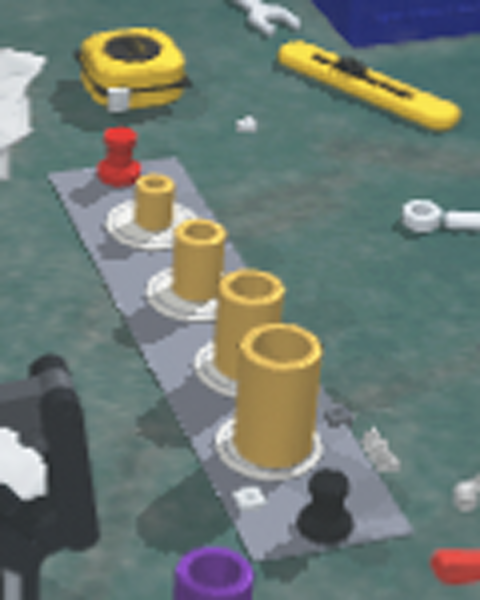

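All four sleeves stand upright in rising order from the red post, at crop (154,203), (198,260), (250,325) and (278,395). The arm is clear of everything, and the tape has shifted less than 0.2 px in either view. I'll hand the job in.

```bash
python3 -c "
from workcell import job; print(job.hand_in())"
```

```text
the job is handed in; nothing more can be done
None
```

The four brass sleeves now stand upright on the four white pads, shortest on the pad next to the red post and tallest at the far end. I handed the job in at about 26 s of the 96 s allowed; it reports no verdict.

- **Position:** in the last top view, sleeves 1 to 3 were within about 1.5 mm of their pad centres and sleeve 4 within about 4.6 mm; the limit is 12 mm. The side view taken with it could not confirm this, because the arm was hiding the sleeves and the positions it gave were no use.
- **Upright:** once the arm had moved aside, a side view showed all four standing flat. I judged this by eye and did not measure the angle.
- **Tape measure:** it did not move; its image shifted less than 0.2 pixel in both views.
- **Odd readings:** the finger opening read 3 to 5 mm less than each sleeve's diameter. Sleeves 2 and 4 leaned a few degrees while held, but settled flat on their pads.

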